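Set the stop of the coffee-pod tray into its detent

ROBOT

A 6-joint arm with a two-finger parallel gripper is mounted at the origin on a cart in front of the work surface, level with it; the furniture and walls round the work are solid. World frame = base frame: x ahead of the robot, y to its left, z up, the work surface at z = 0. Lengths are in mm, angles in rad, forces in N, time in s.
With the tool pointing down it reaches from about 350 to 975 mm from the base axis. Payload 7.1 kg.
Tool frame: the origin (TCP) lies midway between the tips of the shut fingers; the grasp point (between the pads) lies 19 mm behind it (ctrl.grasp_offset is the distance from the TCP to the grasp point, in mm); z points along the fingers, y is the line along which they close (so a half turn about z gives the same grasp; the last joint's range is limited). The gripper opens to 88 mm and grips with 3 to 60 N. Pads are 20 mm wide; open, the fingers measure 115 mm over their backs; the gripper's body (75 mm by 178 mm) begins 61 mm behind the grasp point.
Start: joints at [-1.143, 0.423, 1.63, -0, 1.089, -0.019], TCP at [270.066, -563.622, 222.675] pointing down, gripper open.
Joint ranges: [-3, 3], [-0.9, 2.11], [0.09, 2.58], [-1.31, 4.45], [0.11, 2.69], [-2.54, 2.54]. Speed limits (rad/s): [2.39, 2.39, 3.01, 3.14, 3.14, 3.14].

INTERFACE

Orientations are given as a rotation vector (axis times angle).
In Python, from workcell import ctrl gives the robot as it stands. The module is installed in compiled form; this text tells all that it offers.
- The arm moves only by the tool servo_tool, never from a script. Its argument "rows" is a list of rows, each a list of 7 numbers: the turn, a rotation vector about the tool's x, y, z as a fraction of full scale, then the shift along the tool's x, y, z as a fraction of full scale, then the finger opening in mm, from 0 to 87.8. A call has 1 to 10 rows; each row is the pose to reach, as a shift and turn from the pose commanded when the call began, along the tool's axes at that moment; what a row does not reach only later rows make up. Full scale, the value 1, is 20 cm for a shift and 1.5 rad for a turn. A row lasts 1/8 s, in which the tool goes at most 62.5 mm and 10.7 degrees, less where a joint would pass 70% of its speed; a pose out of reach is approached as far as the arm can. A call with a number of a shift or a turn outside -1 to 1 is refused whole. A call with a gripper value outside its range is refused whole. The fingers move at their own pace and stop on an object; the grip force is fixed at half the most. Time passes only in rows, so rows that repeat a pose let the fingers close. It gives the time, the measured TCP pose, the force, the opening and the grip force at its end, in the units of the state.
- ctrl.get_obs(): the state, without advancing time (a new reading comes with each control period).
- ctrl.get_image(name): name is "scene" or "side" or "wrist"; returns (picture, depth): 420x560x3 uint8, red, green, blue; 420x560 float32, mm along the optical axis (not along the pixel's ray), 0 where there is no reading.
- ctrl.camera_info(name): a dict with "intrinsics" (3x3 intrinsics, pixels), "k1" (the pictures are not rectified: a ray, as slopes to the right and down, at radius r is drawn at 1 + k1 r^2 times it, then the intrinsics apply), "R" (3x3) and "t" (3): a world point X has camera coordinates R X + t. Camera axes: x right, y down, z forward; pixel columns grow to the right and rows downward; lengths in mm; the calibration is good to about 2 mm. A picture is of the moment at which its call begins: read the wrist's pose just before it. camera_info takes no time and is no camera call; for the wrist camera it gives the pose at the moment of the call.
- ctrl.close_job(): hands the job in; it is judged then, once.
The state is a dict: "t": time; "qpos": joint angles; "qvel": joint speeds; "joint_torque": joint torques, N m; "ee_pos": TCP position; "orientation": TCP orientation; "ft_force": force on the tool from outside, world axes, zero at the start; "moment": the same for the moment, N m; "width": finger opening in mm; "grasp_force": force on a finger pad.
Only numpy, scipy, OpenCV 4.12 (cv2) and the standard library are available. Lean on these libraries where they do the work, as an engineer would, in place of code of your own. Each camera call takes 0.05 s, during which the arm holds its last target. There are 200 camera calls.

TASK

Close up the coffee-pod tray: push the orange sliding stop along its rail towards the pods until its spring pin rides over the first hump of the green clip and drops into the notch, and leave it seated there. Only push, on the orange face: do not grip the stop, do not touch its pin or its black front, and do not run it on over the second hump. Leave the three pods and the mug standing where they are.

Things in the scene. Friction and masses are not known exactly. Their poses are not given: they have to be found in the camera images.
- rack: Fixed pale wooden pod tray, 390 mm long (its own y), 112 mm wide (x); origin at the centre of its underside, on the worktop. Floor 8 mm above the worktop, side fences 22 mm high, an end wall 44 mm high at its +y end, open at its -y end. An aluminium rail (12 mm wide, top 22 mm above the worktop) runs along y at x = -68 mm, on the robot's side of the tray; the stop slides on it.
- stop (a joint): Position of the sliding stop along the tray's +y, m: 0 at the open (-y) end, where the pin axis lies at y = -165 mm in the tray's frame, growing towards the pods; travel 0.2. Stays where it is left; slides with about 1 N of friction.
- push_face (a point): Centre of the stop's orange push face, which looks along the tray's -y and is 112 mm wide, 50 mm high (24 to 74 mm above the worktop); this point is 50 mm above the worktop. The stop's plate is 15 mm thick along y altogether (orange half behind, black half in front). The pin axis lies 8 mm ahead of this face along the tray's +y.
- front_face (a point): Centre of the stop's black front, the half that faces the pods, 112 x 7 x 50 mm; 15 mm ahead of the push face. Fingers must not press on it.
- pin (a joint): Lift of the stop's sprung vertical steel pin, m (red knob 16 mm wide on top, about 70 mm above the worktop, on the robot's side of the stop, over the rail): 0 when it is off the clip, about 0.008 on the crest of a hump, about 0.002 when dropped into the notch. Fingers must not touch it.
- pin_axis (a point): Point on the stop on the axis of the pin, at the height of the rail's top; seated when level with the notch along the tray's y. Push needed: about 1 N on the plain rail, 5 to 8 N up the ramp, then none as the stop jumps some 8 mm ahead by itself and centres in the notch. Pushed on from there the force climbs some 3 N a mm; 25 to 30 N drives it over the second hump.
- notch (a point): Bottom of the V notch of the green detent clip, on the rail. Tray-frame y decides. The clip's first hump is a gentle ramp from 36 to 9 mm before the notch, crest 9 to 8 mm before it; then the V, 8 mm either side; second crest 8 to 9 mm beyond.
- clip: The green detent clip clasped on the rail, 55 mm long, 16 mm wide, 9 mm high above the rail; fixed. Origin at the notch, at the height of the rail's top (22 mm above the worktop); its y axis is the tray's y.
- green_pod: Loose dark green coffee pod, 50 mm wide, 43 mm high, standing in the tray nearest the stop; origin at the centre of its underside. Leave it.
- brown_pod: Loose brown coffee pod, same size, in the middle of the row. Leave it.
- red_pod: Loose red coffee pod, same size, nearest the end wall. Leave it.
- mug: Loose white mug with yellow bands, 86 x 120 mm with its handle, 101 mm high, on the worktop to the right of the tray; origin at the centre of its underside. Leave it.
Not all that is in view belongs to the job. Leave any pink look-alike of the green_pod alone.

How it is judged:
By the outcome, as a careful person would: the job done as asked, in the order asked, and still so for the second after the job is handed in, with the robot touching nothing.
It also fails if it takes over 43 s, if anything falls off the work surface, if the arm or the gripper's body presses on something with over 40 N, if the wrist force passes 120 N, or if a joint passes its speed limit or range.

## Working session

There is one attempt and no reset: what is moved stays moved. The work goes in short steps, Python scripts to look and compute and a tool call to move; the robot and the scene stay as the last step left them, time stands still between calls to the robot, and variables do not carry over. Pictures are saved under pics/ and viewed, at most 10 in all, crops included, and the job is handed in when it is done.

Besides the shell and the picture viewer there is one more tool, called after "Request:" as a command line: name --pt "numbers of a row" for each row, then --argument value for the rest. servo_tool: Moves the arm, as the interface text tells. Its arguments: {"type":"object","properties":{"rows":{"type":"array","items":{"type":"array","items":{"type":"number"}}}},"required":["rows"]}

```bash
mkdir -p pics
cat > h.py <<'E'
import numpy as np, cv2
from workcell import ctrl
def snap(n,f):
    im,d=ctrl.get_image(n); cv2.imwrite(f'pics/{f}.png',im[...,::-1]); np.savez(f'pics/{f}.npz',im=im,d=d); return im,d
def cloud(n,d):
    c=ctrl.camera_info(n);K=np.array(c['intrinsics']);k=c['k1']
    v,u=np.mgrid[:d.shape[0],:d.shape[1]].astype(float)
    a=(u-K[0,2])/K[0,0];b=(v-K[1,2])/K[1,1];x,y=a.copy(),b.copy()
    for _ in range(10):
        s=1+k*(x*x+y*y);x,y=a/s,b/s
    P=np.stack([x*d,y*d,d],-1)
    return (P-np.array(c['t']))@np.array(c['R'])
E
python3 - <<'E'
from h import *
a,_=snap('scene','s0');b,_=snap('side','d0')
cv2.imwrite('pics/both.png',cv2.resize(np.vstack([a,b])[...,::-1],(560,840))[:, :])
o=ctrl.get_obs();print(o['orientation'],o['ee_pos'],o['ft_force'])
E
```

```text
[-3.06220249e+00 -6.95746284e-01  4.40193536e-04] [ 269.86800321 -563.17020862  221.9814619 ] [-0.42856266 -0.49371885  0.17547543]
```

View pics/s0.png

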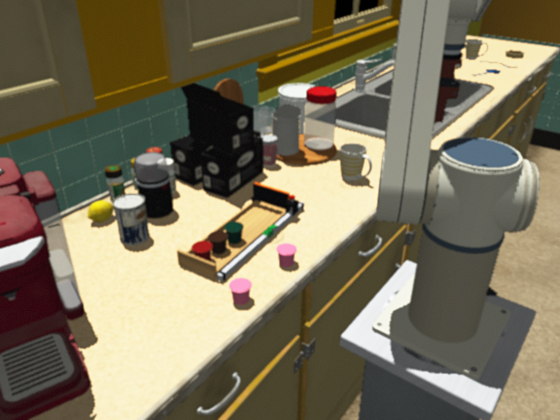

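View pics/d0.png

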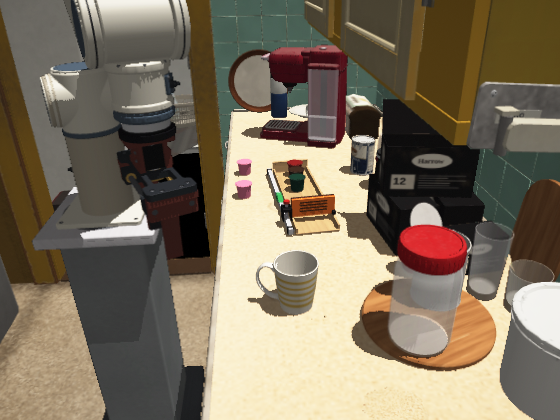

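The scene view shows the stop (black front) at (275,195), the green clip at (269,231), the green, brown and red pods at (234,232), (218,243) and (202,249), and the mug at (353,162). The side view shows the orange face at (313,205), the knob at about (285,203) and the clip at (279,195).

Possible mix-ups:
- **Stop:** the orange face at side (313,205) could be confused with the wooden floor or the orange cabinets.
- **Clip:** the bright green clip at side (279,195) could be confused with the dark green pod at (297,182).
- **Green pod:** the pink look-alikes at (244,166) and (244,189) are to be left alone.

I choose the orange plate with text, standing on the rail, and the bright green strip on the rail.

Run:
```python
from h import *
r=np.load('pics/d0.npz');im,d=r['im'],r['d'];P=cloud('side',d)
h=cv2.cvtColor(im,cv2.COLOR_RGB2HSV);box=np.zeros(d.shape,bool);box[155:240,255:350]=1
def m(lo,hi,name,P=P,h=h,box=box,d=d):
    k=cv2.inRange(h,lo,hi).astype(bool)&box&(d>0);q=P[k];vu=np.argwhere(k)
    print(name,k.sum());
    if len(q): print(vu.min(0),vu.max(0),np.percentile(q,[3,50,97],0).round(0).tolist())
    return q
oq=m((5,200,150),(16,255,255),'orange')
m((45,120,80),(75,255,255),'green')
c=oq[np.abs(oq-np.median(oq,0)).max(1)<80]
print(np.linalg.svd(c-c.mean(0))[2].round(3),c.mean(0).round(1)) if len(c)<5000 else 0
r=np.load('pics/s0.npz');ims,ds=r['im'],r['d'];Ps=cloud('scene',ds);hs=cv2.cvtColor(ims,cv2.COLOR_RGB2HSV)
b=np.zeros(ds.shape,bool);b[175:280,170:310]=1
m((45,120,80),(75,255,255),'green scene',Ps,hs,b,ds)
m((5,200,150),(16,255,255),'orange scene',Ps,hs,b,ds)
for u,v in [(353,178),(224,272),(300,207),(180,255),(255,187),(234,226),(218,237)]: print('scene',u,v,Ps[v,u].round(0))
for u,v in [(291,231),(270,172),(338,227),(306,164),(297,178),(295,163),(297,300),(285,203)]: print('side',u,v,P[v,u].round(0))
a=cv2.resize(im[150:245,245:355],None,fx=5,fy=5,interpolation=cv2.INTER_CUBIC)
cv2.imwrite('pics/c1.png',a[...,::-1])
```

```text
orange 22
[195 292] [202 334] [[503.0, -154.0, 58.0], [560.0, -145.0, 74.0], [609.0, -136.0, 75.0]]
green 50
[192 276] [201 282] [[468.0, -57.0, 22.0], [476.0, -41.0, 28.0], [483.0, -16.0, 33.0]]
[[-0.99  -0.128  0.067]
 [-0.044 -0.173 -0.984]
 [ 0.138 -0.977  0.165]] [ 560.6 -144.9   72.5]
green scene 65
[224 263] [234 275] [[466.0, -58.0, 18.0], [473.0, -29.0, 26.0], [486.0, -9.0, 30.0]]
orange scene 40
[182 255] [196 289] [[501.0, -249.0, -1.0], [566.0, -141.0, 72.0], [693.0, -134.0, 75.0]]
scene 353 178 [ 456. -438.   11.]
scene 224 272 [453. 167.  21.]
scene 300 207 [ 482. -181.   18.]
scene 180 255 [566. 193.  34.]
scene 255 187 [ 600. -129.   65.]
scene 234 226 [531.  40.  50.]
scene 218 237 [528. 103.  52.]
side 291 231 [ 493. -202.   14.]
side 270 172 [460. 145.  24.]
side 338 227 [ 611. -196.   14.]
side 306 164 [576. 179.  32.]
side 297 178 [532.  24.  54.]
side 295 163 [537. 139.  53.]
side 297 300 [ 478. -499.   43.]
side 285 203 [ 483. -154.   67.]
```

View pics/c1.png

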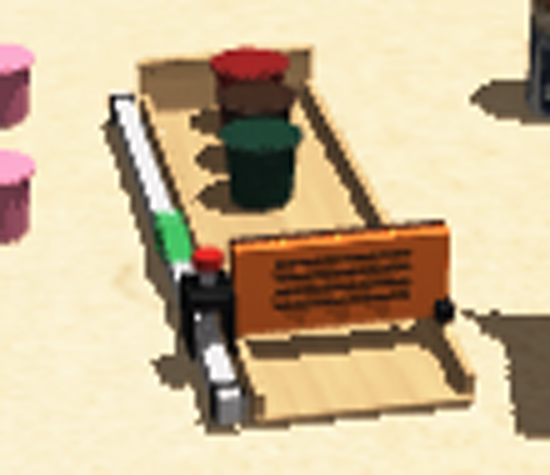

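The crop shows the orange push face with text, the red knob at its left end over the rail, and the green clip just ahead of it. The choice is confirmed. I'll go over with the fingers shut and the tool x axis turned along the tray's +y.

Request:
servo_tool --pt "0 0 -0.2 0.25 -0.1 0 0" --pt "0 0 -0.4 0.5 -0.2 0 0" --pt "0 0 -0.6 0.75 -0.3 0 0" --pt "0 0 -0.813 0.98 -0.37 0 0" --pt "0 0 -0.813 0.98 -0.37 0 0" --pt "0 0 -0.813 0.98 -0.37 0 0" --pt "0 0 -0.813 0.98 -0.37 0 0" --pt "0 0 -0.813 0.98 -0.37 0 0"

```text
t: 1.1
ee_pos: [414.7, -412.0, 222.4]
orientation: [-2.113, -2.324, -0.0]
ft_force: [0.1, 0.3, 0.1]
width: 11.6
grasp_force: 0.0
```

Run:
```python
from h import *
from scipy.spatial.transform import Rotation as Ro
o=ctrl.get_obs();print(o['t'],o['ee_pos'].round(1),Ro.from_rotvec(o['orientation']).as_matrix().round(3),o['qpos'].round(2))
c=ctrl.camera_info('wrist');R=np.array(c['R']);print(-R.T@np.array(c['t']),R.round(2),c['intrinsics'])
```

```text
1.1 [ 414.7 -412.   222.4] [[-0.095  0.996 -0.   ]
 [ 0.996  0.095  0.001]
 [ 0.001 -0.    -1.   ]] [-0.8   0.36  1.72  0.    1.06 -0.9 ]
[ 407.68717356 -335.05214928  385.12489714] [[ 1.    0.09 -0.  ]
 [ 0.09 -0.95  0.28]
 [ 0.03 -0.28 -0.96]] [[318.47447332   0.         276.37658868]
 [  0.         318.47447332 208.85293603]
 [  0.           0.           1.        ]]
```

Request:
servo_tool --pt "0 0 0 0.22 0.26 0 0" --pt "0 0 0 0.43 0.52 0 0" --pt "0 0 0 0.64 0.77 0 0" --pt "0 0 0 0.64 0.77 0 0" --pt "0 0 0 0.64 0.77 0 0"

```text
t: 1.72
ee_pos: [556.0, -269.7, 222.3]
orientation: [-2.112, -2.325, 0.001]
ft_force: [0.4, 0.1, -0.5]
width: 0.4
grasp_force: 0.0
```

```bash
cat > w.py <<'E'
from h import *
import sys
im,d=snap('wrist',sys.argv[1]);P=cloud('wrist',d);h=cv2.cvtColor(im,cv2.COLOR_RGB2HSV)
o=ctrl.get_obs();print(o['t'],o['ee_pos'].round(1),o['ft_force'].round(1))
def m(lo,hi,n):
    k=cv2.inRange(h,lo,hi)
    nn,l,s,c=cv2.connectedComponentsWithStats(k);i=1+s[1:,4].argmax();k=(l==i)&(d>0);q=P[k]
    print(n,s[i].tolist());print(np.percentile(q,[2,50,98],0).round(1).tolist());return q
g=m((45,120,60),(75,255,255),'green');or_=m((5,180,120),(16,255,255),'orange')
m((0,200,120),(4,255,255),'red')
np.savez('pics/q.npz',g=g,o=or_)
E
python3 w.py w1
```

```text
1.775 [ 555.3 -270.5  222.4] [-0.8 -1.  -0.2]Traceback (most recent call last):
  File "w.py", line 9, in <module>
    g=m((45,120,60),(75,255,255),'green');or_=m((5,180,120),(16,255,255),'orange')
  File "w.py", line 7, in m
    nn,l,s,c=cv2.connectedComponentsWithStats(k);i=1+s[1:,4].argmax();k=(l==i)&(d>0);q=P[k]
                                                     ~~~~~~~~~~~~~~^^
ValueError: attempt to get argmax of an empty sequence
```

View pics/w1.png

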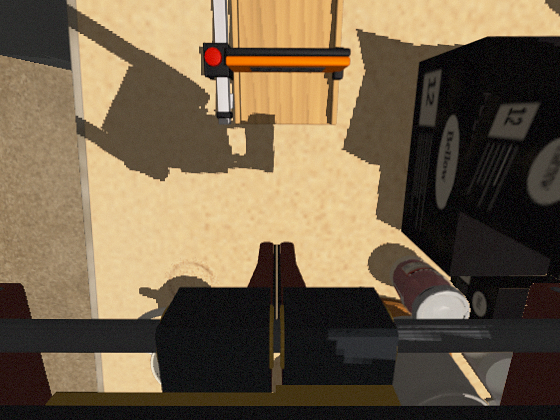

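The wrist view shows the stop from above, with the orange face at (292,63) and the red knob at (213,57). The clip is out of view above the frame. I'll measure the stop here, then step forward to see the clip.

```bash
cat > w.py <<'E'
from h import *
import sys
def run(f,new=True):
    if new: im,d=snap('wrist',f)
    else: r=np.load(f'pics/{f}.npz');im,d=r['im'],r['d']
    P=cloud('wrist',d);h=cv2.cvtColor(im,cv2.COLOR_RGB2HSV);h[240:]=0
    o=ctrl.get_obs();print(o['t'],o['ee_pos'].round(1),o['ft_force'].round(1))
    for n,lo,hi in [('green',(45,120,60),(75,255,255)),('orange',(5,220,120),(16,255,255)),('knob',(0,220,120),(4,255,255)),('rail',(90,0,120),(150,60,255))]:
        k=cv2.inRange(h,lo,hi);nn,l,s,c=cv2.connectedComponentsWithStats(k)
        for i in [i for i in np.argsort(-s[1:,4])[:2]+1 if s[i,4]>60]:
            q=P[(l==i)&(d>0)]
            if len(q)<20: continue
            (vx,vy,x0,y0)=cv2.fitLine(q[:,:2].astype(np.float32),cv2.DIST_HUBER,0,.01,.01).ravel()
            print(n,s[i].tolist(),np.percentile(q,[2,50,98],0).round(1).tolist(),'line',vx.round(3),vy.round(3))
run(sys.argv[1],len(sys.argv)<3)
E
python3 w.py w1 old
```

```text
1.775 [ 555.3 -270.5  222.4] [-0.8 -1.  -0.2]
orange [226, 56, 124, 11, 1144] [[500.6, -153.8, 72.3], [549.5, -146.9, 74.5], [605.6, -139.4, 76.2]] line 0.995 0.096
knob [205, 47, 16, 19, 237] [[479.1, -155.5, 69.0], [485.9, -148.7, 70.6], [492.7, -141.9, 72.2]] line 0.266 -0.964
```

Request:
servo_tool --pt "0 0 0 0.25 0 0 0" --pt "0 0 0 0.5 0 0 0" --pt "0 0 0 0.7 0 0 0" --pt "0 0 0 0.7 0 0 0" --pt "0 0 0 0.7 0 0 0"

```text
t: 2.4
ee_pos: [542.3, -132.3, 222.9]
orientation: [2.114, 2.323, -0.0]
ft_force: [-0.5, -0.1, -0.4]
width: 0.3
grasp_force: 0.0
```

```bash
python3 w.py w2
```

```text
2.45 [ 542.4 -132.5  222.8] [-0.1 -1.1 -0.2]
green [215, 63, 17, 54, 788] [[468.4, -61.8, 20.4], [476.7, -34.1, 27.3], [484.1, -10.2, 32.2]] line 0.065 -0.998
orange [233, 204, 109, 8, 746] [[501.5, -152.2, 72.4], [553.0, -144.8, 74.4], [606.4, -137.8, 75.9]] line 0.996 0.091
knob [214, 196, 14, 14, 162] [[479.7, -157.0, 57.2], [486.6, -147.3, 70.5], [493.0, -140.5, 71.6]] line 0.389 0.921
```

View pics/w2.png

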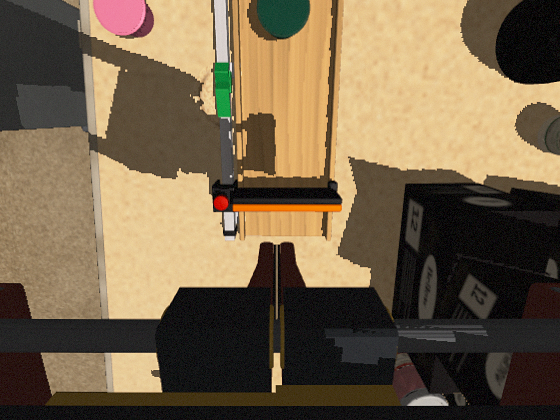

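The wrist view shows the clip at (223,90), the stop at (285,200), the green pod at (284,15), and the black boxes from (405,185) on the right. Notch travel comes out near 122 mm. Next I check box clearance.

Run:
```python
from h import *
for f in ['w2']:
    r=np.load(f'pics/{f}.npz');P=cloud('wrist',r['d']);k=(r['d']>0);k[270:]=0;k[:,:380]=0
    q=P[k&(P[...,2]>60)&(P[...,2]<300)]
    lat=q@[.996,.094,0];print(len(q),np.percentile(lat,[0,1,5]),q[lat.argsort()[[5,50,200]]].round())
r=np.load('pics/w2.npz');P=cloud('wrist',r['d']);k=cv2.inRange(cv2.cvtColor(r['im'],cv2.COLOR_RGB2HSV),(45,120,60),(75,255,255))>0
q=P[k];s=q@[-.094,.9956,0];z=q[:,2]
b=np.round(s/3)*3
for t in np.unique(b): print(t,(b==t).sum(),np.percentile(z[b==t],80).round(1),end=' | ')
print(s.min(),s.max())
```

```text
11493 [684.68899517 685.64849755 686.04434348] [[ 700. -126.   82.]
 [ 701. -140.   88.]
 [ 704. -160.   76.]]
-108.0 13 24.1 | -105.0 44 24.7 | -102.0 41 25.5 | -99.0 39 26.3 | -96.0 38 27.3 | -93.0 37 27.9 | -90.0 42 29.5 | -87.0 41 30.0 | -84.0 38 30.9 | -81.0 52 31.8 | -78.0 48 30.9 | -75.0 46 28.0 | -72.0 50 25.0 | -69.0 51 26.8 | -66.0 62 31.2 | -63.0 47 32.1 | -60.0 36 29.3 | -57.0 36 27.1 | -54.0 28 25.0 | -36.0 3 51.0 | -33.0 12 51.4 | -30.0 11 51.5 | -27.0 6 51.4 | -24.0 8 53.1 | -21.0 3 51.0 | -18.0 4 52.7 | -15.0 7 52.0 | -12.0 5 52.7 | -9.0 3 52.2 | -6.0 4 52.8 | -107.27064731177013 -5.177859673601995
```

The boxes clear, and the depth profile puts the notch at s ≈ -71.5. I'll back off, then go down behind the orange face.

Request:
servo_tool --pt "0 0 0 -0.25 0 0 0" --pt "0 0 0 -0.35 0 0.1 0" --pt "0 0 0 -0.35 0 0.35 0" --pt "0 0 0 -0.35 0 0.6 0" --pt "0 0 0 -0.35 0 0.8 0" --pt "0 0 0 -0.35 0 0.87 0" --pt "0 0 0 -0.35 0 0.87 0"

```text
t: 3.32
ee_pos: [548.5, -200.6, 47.7]
orientation: [-2.112, -2.323, 0.001]
ft_force: [0.3, 0.6, -0.2]
width: 0.7
grasp_force: 0.0
```

Request:
servo_tool --pt "0 0 0 0.1 0 0 0" --pt "0 0 0 0.15 0 0 0" --pt "0 0 0 0.17 0 0 0" --pt "0 0 0 0.19 0 0 0" --pt "0 0 0 0.21 0 0 0" --pt "0 0 0 0.23 0 0 0" --pt "0 0 0 0.25 0 0 0" --pt "0 0 0 0.27 0 0 0" --pt "0 0 0 0.29 0 0 0" --pt "0 0 0 0.3 0 0 0"

```text
t: 4.58
ee_pos: [543.5, -140.4, 48.6]
orientation: [-2.113, -2.325, 0.0]
ft_force: [-0.0, 0.1, 1.1]
width: 0.5
grasp_force: 0.5
```

```bash
python3 w.py w3
```

```text
4.625 [ 543.4 -140.3   48.6] [-0.1  0.2  0. ]
green [148, 0, 42, 103, 3179] [[468.6, -61.0, 16.1], [477.3, -34.4, 27.8], [484.0, -14.4, 32.2]] line 0.028 -1.0
```

View pics/w3.png

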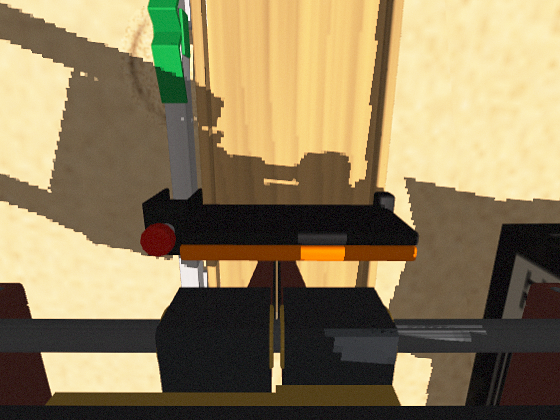

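The fingers at (276,270) press the orange face at (290,253). The knob at (158,240) is well clear, and the clip is ahead at (168,50). I'll measure the stop in this frame.

```bash
cat > m.py <<'E'
from h import *
import sys
def meas(f):
    r=np.load(f'pics/{f}.npz');im,d=r['im'],r['d'];P=cloud('wrist',d);h=cv2.cvtColor(im,cv2.COLOR_RGB2HSV)
    u=np.array([-.094,.9956,0])
    for n,(a,b,c,e),lo,hi in [('orange',(235,270,175,420),(5,180,80),(18,255,255)),('knob',(215,262,135,180),(0,150,60),(5,255,255))]:
        k=np.zeros(d.shape,bool);k[a:b,c:e]=cv2.inRange(h,lo,hi)[a:b,c:e]>0;k&=d>0;q=P[k]
        top=q[q[:,2]>np.percentile(q[:,2],50)-4]
        s=top@u;print(n,len(top),'s pct',np.percentile(s,[2,50,98]).round(1),'z',np.median(top[:,2]).round(1))
    o=ctrl.get_obs();print(o['t'],'tcp s',(o['ee_pos']@u).round(1),o['ee_pos'].round(1),o['ft_force'].round(1))
if len(sys.argv)>2: snap('wrist',sys.argv[1])
meas(sys.argv[1])
E
python3 m.py w3
```

```text
orange 3578 s pct [-179.4 -175.2 -172. ] z 74.5
knob 728 s pct [-178.1 -170.4 -164. ] z 70.4
4.625 tcp s -190.7 [ 543.4 -140.3   48.6] [-0.1  0.2  0. ]
```

Request:
servo_tool --pt "0 0 0 0.03 0 0 0" --pt "0 0 0 0.06 0 0 0" --pt "0 0 0 0.09 0 0 0" --pt "0 0 0 0.12 0 0 0" --pt "0 0 0 0.15 0 0 0" --pt "0 0 0 0.18 0 0 0" --pt "0 0 0 0.21 0 0 0" --pt "0 0 0 0.24 0 0 0" --pt "0 0 0 0.27 0 0 0" --pt "0 0 0 0.3 0 0 0"

```text
t: 5.88
ee_pos: [537.8, -80.6, 48.7]
orientation: [2.113, 2.325, 0.0]
ft_force: [1.3, -0.7, -0.9]
width: 0.3
grasp_force: 0.6
```

Request:
servo_tool --pt "0 0 0 0.01 0 0 0" --pt "0 0 0 0.02 0 0 0" --pt "0 0 0 0.03 0 0 0" --pt "0 0 0 0.04 0 0 0" --pt "0 0 0 0.05 0 0 0" --pt "0 0 0 0.06 0 0 0" --pt "0 0 0 0.07 0 0 0" --pt "0 0 0 0.08 0 0 0" --pt "0 0 0 0.09 0 0 0" --pt "0 0 0 0.1 0 0 0"

```text
t: 7.12
ee_pos: [536.1, -62.2, 48.7]
orientation: [2.112, 2.324, -0.001]
ft_force: [0.4, -9.9, -0.7]
width: 0.7
grasp_force: 4.5
```

```bash
python3 m.py w4 new
```

```text
orange 3579 s pct [-100.6  -96.5  -93.3] z 74.5
knob 738 s pct [-99.  -91.7 -85.3] z 73.9
7.175 tcp s -111.9 [536.  -61.8  48.7] [ 0.9 -2.9  0.3]
```

Request:
servo_tool --pt "0 0 0 0.007 0 0 0" --pt "0 0 0 0.014 0 0 0" --pt "0 0 0 0.021 0 0 0" --pt "0 0 0 0.028 0 0 0" --pt "0 0 0 0.035 0 0 0" --pt "0 0 0 0.042 0 0 0" --pt "0 0 0 0.05 0 0 0"

```text
t: 8.05
ee_pos: [535.2, -51.8, 48.7]
orientation: [2.112, 2.324, -0.0]
ft_force: [-0.4, -5.6, -1.5]
width: 0.5
grasp_force: 2.9
```

```bash
python3 m.py w5 new
```

```text
orange 3562 s pct [-90.3 -86.2 -82.9] z 74.5
knob 776 s pct [-88.9 -81.5 -75. ] z 77.2
8.1 tcp s -101.6 [535.1 -51.5  48.7] [ 1.  -2.8 -0.8]
```

Pin at about -82 and lifted about 7 mm, so it is almost at the crest. I'll creep from here.

Request:
servo_tool --pt "0 0 0 0.004 0 0 0" --pt "0 0 0 0.008 0 0 0" --pt "0 0 0 0.008 0 0 0"

```text
t: 8.48
ee_pos: [534.9, -49.5, 48.7]
orientation: [2.113, 2.325, 0.0]
ft_force: [0.8, -2.6, 0.0]
width: 0.4
grasp_force: 1.3
```

```bash
python3 m.py w6 new
```

```text
orange 3574 s pct [-88.3 -84.1 -80.9] z 74.5
knob 788 s pct [-86.7 -79.5 -73. ] z 77.7
8.525 tcp s -99.6 [534.9 -49.5  48.7] [ 1.3 -2.5 -1.2]
```

Request:
servo_tool --pt "0 0 0 0.004 0 0 0" --pt "0 0 0 0.008 0 0 0" --pt "0 0 0 0.008 0 0 0"

```text
t: 8.9
ee_pos: [534.2, -47.4, 48.6]
orientation: [-2.112, -2.324, 0.0]
ft_force: [1.0, 0.6, -0.1]
width: 0.4
grasp_force: 0.0
```

```bash
python3 m.py w7 new
```

```text
orange 3549 s pct [-85.1 -81.2 -77.9] z 74.5
knob 799 s pct [-84.1 -76.6 -70. ] z 77.2
8.95 tcp s -97.5 [534.3 -47.5  48.6] [-0.5 -0.4 -0.3]
```

The force has gone and the stop is jumping ahead. I'll let it settle and look again.

Request:
servo_tool --pt "0 0 0 0 0 0 0" --pt "0 0 0 0 0 0 0" --pt "0 0 0 0 0 0 0"

```text
t: 9.32
ee_pos: [534.6, -47.9, 48.7]
orientation: [-2.113, -2.325, 0.0]
ft_force: [0.4, 0.2, 0.3]
width: 0.7
grasp_force: 0.0
```

```bash
python3 m.py w8 new
```

```text
orange 3576 s pct [-85.  -81.  -77.8] z 74.5
knob 780 s pct [-83.8 -76.2 -69.8] z 77.0
9.375 tcp s -97.9 [534.6 -47.9  48.7] [-0.4 -0.6 -0.1]
```

View pics/w8.png

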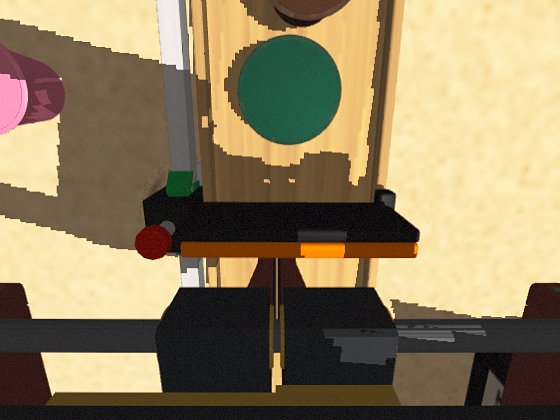

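The pin has passed the crest but rests on the V's near flank at about -77, lift 6.5 mm, with the fingers just off the face. I'll follow it gently.

Request:
servo_tool --pt "0 0 0 0.005 0 0 0" --pt "0 0 0 0.01 0 0 0" --pt "0 0 0 0.015 0 0 0" --pt "0 0 0 0.015 0 0 0"

```text
t: 9.88
ee_pos: [534.4, -44.8, 48.7]
orientation: [-2.113, -2.325, -0.0]
ft_force: [0.3, 0.7, -0.1]
width: 0.5
grasp_force: 0.0
```

```bash
python3 m.py w9 new
```

```text
orange 3476 s pct [-80.7 -76.8 -73.6] z 74.5
knob 759 s pct [-79.6 -72.1 -65.7] z 73.7
9.925 tcp s -94.9 [534.3 -44.9  48.7] [-0.4  0.  -0.5]
```

Request:
servo_tool --pt "0 0 0 0 0 0 0" --pt "0 0 0 0 0 0 0" --pt "0 0 0 0 0 0 0"

```text
t: 10.3
ee_pos: [534.4, -45.0, 48.7]
orientation: [2.113, 2.325, 0.0]
ft_force: [0.3, -0.6, 0.9]
width: 0.4
grasp_force: 0.0
```

```bash
python3 m.py w10 new
```

```text
orange 3584 s pct [-78.8 -74.8 -71.6] z 74.5
knob 765 s pct [-77.6 -70.2 -63.8] z 71.9
10.35 tcp s -95.0 [534.4 -44.9  48.7] [ 0.7  0.3 -0.6]
```

It slid on by itself and dropped: knob lift is about 1.5–2 mm, and the fingers are about 5 mm off the face. I'll retreat back, then up, and verify.

Request:
servo_tool --pt "0 0 0 -0.15 0 0 0" --pt "0 0 0 -0.35 0 0 0" --pt "0 0 0 -0.45 0 -0.1 0" --pt "0 0 0 -0.45 0 -0.35 0" --pt "0 0 0 -0.45 0 -0.6 0" --pt "0 0 0 -0.45 0 -0.87 0" --pt "0 0 0 -0.45 0 -0.87 0" --pt "0 0 0 -0.45 0 -0.87 0"

```text
t: 11.35
ee_pos: [542.4, -134.4, 222.2]
orientation: [-2.113, -2.325, 0.0]
ft_force: [-0.5, -0.3, 0.1]
width: 0.7
grasp_force: 0.0
```

Run:
```python
from h import *
im,d=snap('wrist','w11');P=cloud('wrist',d);h=cv2.cvtColor(im,cv2.COLOR_RGB2HSV);h[240:]=0
u=np.array([-.094,.9956,0])
for n,lo,hi in [('green',(45,120,60),(75,255,255)),('orange',(5,220,120),(16,255,255)),('knob',(0,200,80),(4,255,255))]:
    k=cv2.inRange(h,lo,hi);nn,l,s,c=cv2.connectedComponentsWithStats(k);i=1+s[1:,4].argmax();q=P[(l==i)&(d>0)]
    q=q[q[:,2]>np.median(q[:,2])-5];print(n,s[i].tolist(),np.percentile(q@u,[2,50,98]).round(1),np.median(q[:,2]).round(1))
print(ctrl.get_obs()['t'])
r=np.load('pics/d0.npz')['im'];n,_=snap('side','d1')
cv2.imwrite('pics/cmp.png',cv2.resize(np.hstack([r[130:320,235:350],n[130:320,235:350]]),None,fx=3,fy=3)[...,::-1])
```

```text
green [216, 93, 15, 22, 289] [-106.8  -95.5  -85.6] 25.8
orange [228, 74, 122, 10, 1094] [-79.4 -75.5 -72.1] 73.5
knob [206, 65, 18, 18, 247] [-78.3 -71.8 -65. ] 71.3
11.4
```

View pics/cmp.png

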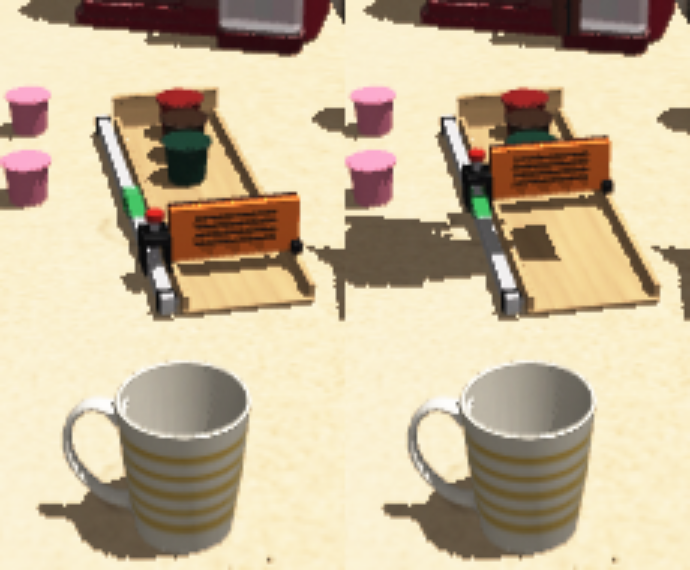

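The before/after crops show the stop moved up onto the clip, with the pods and mug unmoved. The pin sits at s ≈ -71.5, level with the notch, with a lift of about 2 mm. I'm handing in.

```bash
python3 -c "
from workcell import ctrl
print(ctrl.close_job())"
```

```text
the job is handed in; nothing more can be done
None
```

The stop is seated in the clip's notch, pushed only on its orange face. The pin measures level with the notch, the pods and mug look unmoved, and I handed the job in at about 11.5 s.

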